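# Hook a jammed strap loop out of the hardware dispenser

## Task

With the hooked pick from its stand, swing the steel gate of the wooden hardware dispenser fully down, then drag the brass loop (the piece with the open middle, in one of the three slots) out through the mouth so that it lies flat on the bench just in front of the lowered gate; never touch the loop with the gripper, nor lift it off the bench. Leave the two solid brass tabs in their slots and the bottle, spool and tin where they are, and put the pick back in its stand, hook hanging down.

Things in the scene. Friction and masses are not known exactly. Their poses are not given: they have to be found in the camera images.
- dispenser: Fixed pale wooden block 130 (x) x 126 (y) x 26 mm. Origin: centre of underside, on the bench. 3 slots along x at y = -38, 0, 38 mm, open at the mouth (face x = -65), closed at x = 55. Dark slot floor z = 6 mm; cavity 26 wide, z 6 to 20; above it two lips (z 20 to 26) leave a 16 mm wide slit, open to above all along. Pieces cannot be lifted out, only leave by the mouth.
- gate (a joint): Steel flap over the mouth, 126 mm wide, 4 thick, reaching 27 from its hinge line (along y of the dispenser, at its x = -67.5, z = 3.5 mm). 0 = upright, shut; 1.57 rad = flat outwards (-x): upper face z = 5.5, edge at x = -94.5. Stiff hinge (0.04 N m friction, 2 N at 20 mm): stays at any angle, must be pushed all the way. Starts 0 to 0.2 rad.
- loop: Brass rectangular strap loop lying flat in one of the slots: 50 (x) x 22 (y) x 8 mm high, with an opening right through it, 40 (x) x 14 (y) mm; its end bars are 5 mm, its side bars 4 mm thick. 37 g. Origin: centre of its underside; its x axis is along the slot.
- tab_a: Solid brass tab, 70 x 22 x 8 mm, lying flat in another slot, long side along it. 100 g. Origin: centre of its underside. To be left in its slot.
- tab_b: Second solid brass tab, the same as tab_a, in the remaining slot.
- pick: Hooked pick, 120 g. Square dark wooden handle 100 (x) x 22 x 22 mm; origin: handle's centre. A 6 mm round steel shank leaves its +x end on the axis to x = 105 mm, then turns square down (-z) as a straight 6 mm leg with a round end 53 mm below the axis. Starts level in its stand, leg hanging down.
- pick_tip (a point): Lowest point of the pick's leg: (105, 0, -53) mm in the pick's frame.
- stand: Fixed dark steel stand. Origin: centre of underside, on the bench. Base 100 (x) x 70 (y) x 8 mm; uprights 8 mm thick at x = -38 and 38 mm, 54 wide, each with a square notch 30 mm wide, floor z = 60, horns to z = 80. The handle rests in both notches, axis 71 mm up, along the stand's x; between the uprights it can be gripped from above.
- bottle: Bystander: amber glass bottle, 56 mm across, 130 mm high, beside the dispenser. Origin: centre of its underside.
- spool: Bystander: thread cone, 48 mm across, 62 mm high, standing beside the way out of the mouth. Origin: centre of its underside.
- tin: Bystander: low aluminium tin, 60 mm across, 45 mm high, beside the way out of the mouth. Origin: centre of its underside.

How it is judged:
On the way, in this order (a step that is already met when the one before it is completed fails the run):
1. the gate is swung fully down (over 1.4 rad) (value of joint gate above 1.4 rad), for 0.2 s.
2. the loop has been dragged out of the mouth and past the lowered gate, onto the bench (x of loop in the frame of dispenser below -0.119 m and height (world z) of loop below 0.004 m), for 0.2 s.
At the end, for the whole second after the job is handed in: Gate over 1.4 rad; loop flat and still on the bench, its centre 119 to 260 mm from the dispenser's origin towards the mouth side, within 100 mm of its centre line; tabs within 15 mm of their start; pick at rest in its stand (centre within 20 mm in plan, 66-76 mm high, level, leg down) (all of step 2 and value of joint gate above 1.4 rad and x of loop in the frame of dispenser above -0.26 m and y of loop in the frame of dispenser between -0.1 and 0.1 m and angle between loop's own z axis and vertical below 0.15 rad and linear speed of each of loop, pick below 0.02 m/s and distance of each of tab_a, tab_b from where it was at the start of the episode below 0.015 m and horizontal distance between pick and stand below 0.02 m and z of pick in the frame of stand between 0.066 and 0.076 m and angle between the x axis of pick and the x axis of stand, either way round below 0.15 rad and angle between pick's own z axis and vertical below 0.2 rad); the robot touches nothing.
It fails at once if the gripper's fingers touch the loop (contact force between the fingers and loop above 0.3 N).
It fails at once if the loop is lifted more than 40 mm off the bench (height (world z) of loop above 0.04 m).
It fails at once if a solid tab is moved more than 25 mm (distance of any of tab_a, tab_b from where it was at the start of the episode above 0.025 m).
It fails at once if the bottle, spool or tin is moved more than 30 mm (distance of any of bottle, spool, tin from where it was at the start of the episode above 0.03 m).
It also fails if it takes over 62 s, if anything falls off the work surface, if the arm or the gripper's body presses on something with over 40 N, if the wrist force passes 120 N, or if a joint passes its speed limit or range.

## Robot

A 6-joint arm with a two-finger parallel gripper is mounted at the origin on the work surface. World frame = base frame: x ahead of the robot, y to its left, z up, the work surface at z = 0. Lengths are in m, angles in rad, forces in N, time in s.
With the tool pointing down it reaches from about 0.25 to 0.775 m from the base axis. Payload 4 kg.
Tool frame: the origin (TCP) lies between the finger pads; the fingertips stand 8 mm ahead of it and the grasp point (between the pads) lies 11 mm behind it; z points along the fingers, y is the line along which they close (so a half turn about z gives the same grasp; the last joint's range is limited). The gripper opens to 94 mm and grips with 3 to 60 N. Pads are 16 mm wide; open, the fingers measure 119 mm over their backs; the gripper's body (75 mm by 177 mm) begins 78 mm behind the grasp point.
Start: joints at [-1.373, 0.087, 1.371, -0, 1.684, -0.103], TCP at [0.163, -0.525, 0.214] pointing down, gripper open.
Joint ranges: [-3.1, 3.1], [-0.76, 2.03], [0.27, 2.55], [-1.08, 4.22], [0.17, 2.65], [-2.57, 2.57]. Speed limits (rad/s): [2.79, 2.79, 3.14, 3.14, 3.14, 3.14].

## Interface

Orientations are given as a rotation vector (axis times angle).
In Python, from workcell import r gives the robot as it stands.
- The arm moves only by the tool play_rows, never from a script. Its argument "targets" is a list of rows, each a list of 7 numbers: the shift along the tool's x, y, z each as a share of 50 cm, from -1 to 1, then the turn, a rotation vector about the tool's x, y, z each as a share of 45 degrees, from -1 to 1, then the closure, from -1 (fully open) to 1 (shut). In form: [[dx, dy, dz, ax, ay, az, claw], ...]. A call has 1 to 5 rows; each row shifts and turns the commanded pose from where the row before left it, along the tool's axes as they then stand; what a row does not reach is not made up. A row lasts 1/12 s, in which the tool goes at most 41.7 mm and 7.16 degrees, less where a joint would pass 70% of its speed; a pose out of reach is approached as far as the arm can. A call with a number of a shift or a turn outside -1 to 1 is refused whole. A call with a gripper value outside its range is refused whole. The fingers move at their own pace and stop on an object; the grip force is fixed at half the most. Time passes only in rows, so rows that do not move let the fingers close. It gives the time, the measured TCP pose, the force, the opening and the grip force at its end, in the units of the state.
- r.sense(): the state, without advancing time (a new reading comes with each control period).
- r.read_camera(name): name is "scene" or "top" or "wrist"; returns a dict with "color" (400x640x3 uint8, blue, green, red), "fx", "fy", "cx", "cy" (pixels), "dist" ([k1, k2, p1, p2, k3] as OpenCV has them; the pictures are not rectified), "T" (4x4, takes a point from camera to world coordinates); the wrist camera has in their place "T_tool_cam" (4x4, takes a point from camera to tool coordinates, whose origin is the TCP and whose axes are the flange's). Camera axes: x right, y down, z forward; pixel columns grow to the right and rows downward; lengths in m; the calibration is good to about 2 mm. A picture is of the moment at which its call begins: read the wrist's pose just before it. There is no depth.
- r.finish_job(): hands the job in; it is judged then, once.
Trained networks look in the newest picture that a camera, given by its name, has taken for a name from the list of things; names that differ only in an ending like _2 or _b are one class to them, and where a whole thing is asked for, a point or a joint stands for the part that bears it (a point fixed in the world has none). Each returns a list of dicts, best first, with "score" (0 to 1); they miss things now and then, are a little off and sometimes report something else, mostly with a low value. They report only what shows in the picture. A call takes as long as a camera call.
- r.find_in(camera, target): "bbox" ([left, top, right, bottom] in pixels, round what is visible of it).
- r.masks_of(camera, target): "region" (400x640 bool, what is visible of it) and "bbox" ([left, top, right, bottom] in pixels, round what is visible of it).
The state is a dict: "time_s": time; "joints": joint angles; "joint_velocities": joint speeds; "joint_torque": joint torques, N m; "tcp_pos": TCP position; "eef_rot": TCP orientation; "contact_force": force on the tool from outside, world axes, zero at the start; "moment": the same for the moment, N m; "opening": opening from 0.0 (shut) to 1.0 (fully open); "grip_force": force on a finger pad.
Only numpy, scipy, OpenCV 4.12 (cv2) and the standard library are available. Lean on these libraries where they do the work, as an engineer would, in place of code of your own. Each camera call takes 0.05 s, during which the arm holds its last target. There are 200 camera calls.

## Working session

There is one attempt and no reset: what is moved stays moved. The work goes in short steps, Python scripts to look and compute and a tool call to move; the robot and the scene stay as the last step left them, time stands still between calls to the robot, and variables do not carry over. Pictures are saved under pics/ and viewed, at most 10 in all, crops included, and the job is handed in when it is done.

Besides the shell and the picture viewer there is one more tool, called after ">>>" as name(argument=value, ...), one argument or row to a line, values as JSON. play_rows: Moves the arm, as the interface text tells. Its arguments: {"type":"object","properties":{"targets":{"type":"array"}},"required":["targets"]}

```bash
mkdir -p pics; ls
python3 - <<'E'
from workcell import r
import cv2,numpy as np
for c in ["scene","top"]:
    d=r.read_camera(c); cv2.imwrite(f"pics/{c}0.png",d["color"]); print(c,d["fx"],d["fy"],d["cx"],d["cy"],d["dist"],np.round(d["T"],3).tolist())
    for t in ["dispenser","gate","loop","tab_a","pick","stand","bottle","spool","tin"]:
        print(t,[(round(x["score"],2),np.round(x["bbox"]).tolist()) for x in r.find_in(c,t)[:3]])
print(r.sense())
E
```

```text
pics
scene 364.0144874912128 364.0144874912128 319.25330808609755 199.42278970359033 [0.00281068 0.         0.         0.         0.        ] [[-0.422, 0.773, -0.474, 0.912], [0.906, 0.368, -0.207, 0.095], [0.015, -0.517, -0.856, 0.704], [0.0, 0.0, 0.0, 1.0]]
dispenser [(0.59, [347.0, 211.0, 432.0, 292.0])]
gate [(0.79, [343.0, 208.0, 383.0, 255.0])]
loop []
tab_a [(0.54, [365.0, 253.0, 398.0, 275.0]), (0.52, [378.0, 240.0, 409.0, 262.0])]
pick []
stand [(0.84, [216.0, 120.0, 255.0, 176.0])]
bottle [(0.82, [344.0, 282.0, 374.0, 325.0])]
spool [(0.73, [380.0, 243.0, 408.0, 263.0]), (0.67, [362.0, 170.0, 382.0, 197.0])]
tin [(0.87, [269.0, 226.0, 298.0, 256.0])]
top 363.98687171149095 363.98687171149095 323.06120263995456 199.5666240792381 [-0.0275105  0.         0.         0.         0.       ] [[0.007, -0.999, 0.051, 0.518], [-1.0, -0.008, -0.003, -0.064], [0.004, -0.051, -0.999, 0.806], [0.0, 0.0, 0.0, 1.0]]
dispenser [(0.68, [200.0, 153.0, 285.0, 225.0])]
gate [(0.72, [263.0, 176.0, 283.0, 225.0]), (0.26, [230.0, 165.0, 261.0, 180.0])]
loop [(0.38, [224.0, 201.0, 248.0, 210.0])]
ta
[... 371 characters left out ...]
266.0])]
{'time_s': 1.0, 'joints': array([-1.37308070e+00,  8.71943331e-02,  1.37071080e+00,  2.56530866e-06,
        1.68364131e+00, -1.03129070e-01]), 'joint_velocities': array([-0.00206976,  0.00064193, -0.00308421, -0.00041469, -0.00158053,
       -0.00115169]), 'joint_torque': array([ 1.14096976e-03, -3.40048349e+01, -3.02606821e+01,  7.16508902e-02,
        2.35661888e-02, -2.04938829e-05]), 'tcp_pos': array([ 0.16296089, -0.52530268,  0.21350349]), 'eef_rot': array([3.10607182e+00, 4.70779198e-01, 7.43038781e-06]), 'contact_force': array([ 0.00319872,  1.22401307, -0.16420836]), 'moment': array([-0.00981304, -0.02639469,  0.06677288]), 'grip_force': 0.0, 'opening': 0.9997866550334454}
```

Run:
```python
import cv2
a=cv2.imread("pics/top0.png")[90:290,180:500]
cv2.imwrite("pics/t0.png",cv2.resize(a,(800,500),interpolation=cv2.INTER_CUBIC))
```

```text
(no output)
```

View pics/t0.png

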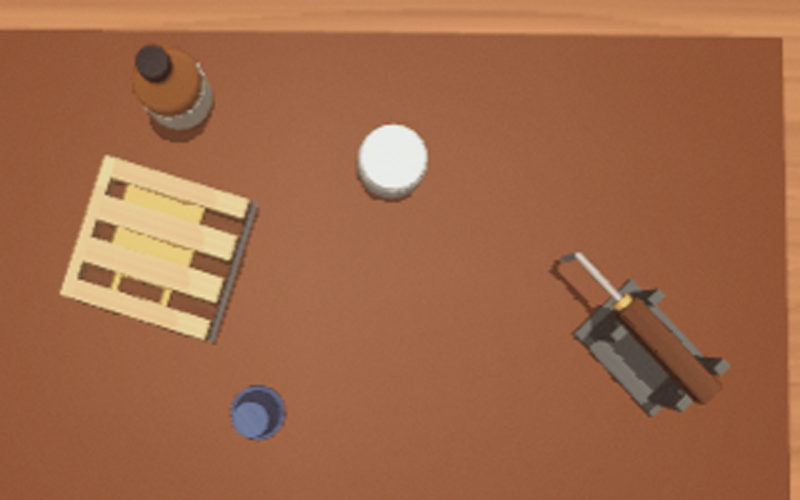

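```bash
cat > h.py <<'E'
import numpy as np,cv2
from scipy.spatial.transform import Rotation as R
def K(d): return np.array([[d["fx"],0,d["cx"]],[0,d["fy"],d["cy"]],[0,0,1]])
def camT(d,s=None):
    if "T" in d: return d["T"]
    T=np.eye(4);T[:3,:3]=R.from_rotvec(s["eef_rot"]).as_matrix();T[:3,3]=s["tcp_pos"];return T@d["T_tool_cam"]
def px2w(d,px,z,s=None):
    T=camT(d,s);p=cv2.undistortPoints(np.array(px,float).reshape(-1,1,2),K(d),d["dist"]).reshape(-1,2)
    v=np.c_[p,np.ones(len(p))]@T[:3,:3].T;return T[:3,3]+v*((z-T[2,3])/v[:,2:])
def w2px(d,P,s=None):
    Ti=np.linalg.inv(camT(d,s));return cv2.projectPoints(np.array(P,float).reshape(-1,3),cv2.Rodrigues(Ti[:3,:3])[0],Ti[:3,3],K(d),d["dist"])[0].reshape(-1,2)
def pose2(loc,w): # planar fit: returns x,y,yaw,resid
    loc=np.array(loc,float);w=np.array(w)[:,:2];a=loc-loc.mean(0);b=w-w.mean(0)
    y=np.arctan2((a[:,0]*b[:,1]-a[:,1]*b[:,0]).sum(),(a*b).sum());c,s=np.cos(y),np.sin(y);M=np.array([[c,-s],[s,c]])
    t=w.mean(0)-M@loc.mean(0);return t,y,np.linalg.norm(loc@M.T+t-w,axis=1)
E
python3 - <<'E'
from h import *;from workcell import r
np.set_printoptions(precision=4,suppress=True)
d=r.read_camera("top")
z=lambda L:np.array(L)/2.5+[180,90]
w=px2w(d,z([(108,155),(250,200),(208,340),(62,294)]),.026);print("disp",w,pose2([[.065,-.063],[-.065,-.063],[-.065,.063],[.065,.063]],w),pose2([[.065,.063],[-.065,.063],[-.065,-.063],[.065,-.063]],w))
w=px2w(d,z([(578,256),(622,300),(708,392)]),.071);print("pick",w,pose2([[.105,0],[.05,0],[-.05,0]],w))
print("loop",px2w(d,z([(141,289)]),.014),"tabs",px2w(d,z([(162,204),(152,244)]),.014))
print("tin,spool",px2w(d,z([(392,158)]),.045),px2w(d,z([(250,420)]),.062),px2w(d,z([(262,410)]),.0),"bottle",px2w(d,z([(152,62)]),.13))
s=r.sense();print(R.from_rotvec(s["eef_rot"]).as_matrix()); print(r.read_camera("wrist")["T_tool_cam"])
E
```

```text
disp [[0.6596 0.1499 0.026 ]
 [0.6213 0.0264 0.026 ]
 [0.5007 0.0607 0.026 ]
 [0.539  0.1868 0.026 ]] (array([0.5801, 0.1059]), np.float64(1.278033789288438), array([0.0004, 0.001 , 0.0013, 0.0006])) (array([0.5801, 0.1059]), np.float64(1.1254322992268435), array([0.1161, 0.1348, 0.1156, 0.1353]))
pick [[ 0.5718 -0.2453  0.071 ]
 [ 0.5364 -0.2809  0.071 ]
 [ 0.4626 -0.3504  0.071 ]] (array([ 0.4983, -0.3164]), np.float64(0.7645189672335365), array([0.0028, 0.0022, 0.0007]))
loop [[0.5443 0.1217 0.014 ]] tabs [[0.6188 0.1048 0.014 ]
 [0.5836 0.1129 0.014 ]]
tin,spool [[ 0.6553 -0.095   0.045 ]] [[0.4369 0.0198 0.062 ]] [[0.439  0.0164 0.    ]] bottle [[0.7117 0.0897 0.13  ]]
[[ 0.9551  0.2962  0.    ]
 [ 0.2962 -0.9551 -0.0001]
 [ 0.      0.0001 -1.    ]]
[[ 0.0004 -0.9694 -0.2453  0.0713]
 [ 1.      0.0001  0.001   0.0009]
 [-0.0009 -0.2453  0.9694 -0.1715]
 [ 0.      0.      0.      1.    ]]
```

>>> play_rows(
  targets=[
    [0.078, -0.021, 0, 0, 0, 0, -1],
    [0.078, -0.021, 0, 0, 0, 0, -1],
    [0.078, -0.021, 0, 0, 0, 0, -1],
    [0.078, -0.021, 0, 0, 0, 0, -1],
    [0.078, -0.021, 0, 0, 0, 0, -1],
  ],
)

```text
time_s: 1.52
tcp_pos: [0.3349, -0.4163, 0.2137]
eef_rot: [3.106, 0.47, 0.0]
contact_force: [0.1, -0.5, 0.4]
opening: 1.003
grip_force: 0.0
```

>>> play_rows(
  targets=[
    [0.078, -0.021, 0, 0, 0, 0, -1],
    [0.078, -0.021, 0, 0, 0, 0, -1],
    [0.078, -0.021, 0, 0, 0, 0, -1],
    [0.078, -0.021, 0, 0, 0, 0, -1],
    [0.078, -0.021, 0, 0, 0, 0, -1],
  ],
)

```text
time_s: 1.93
tcp_pos: [0.5058, -0.3081, 0.2137]
eef_rot: [3.106, 0.471, 0.0]
contact_force: [-0.2, -0.5, -0.5]
opening: 1.001
grip_force: 0.0
```

>>> play_rows(
  targets=[
    [0, 0, 0, 0, 0, -0.148, -1],
    [0, 0, 0, 0, 0, -0.148, -1],
    [0, 0, 0, 0, 0, -0.148, -1],
    [0, 0, 0, 0, 0, -0.148, -1],
    [0, 0, 0, 0, 0, 0, -1],
  ],
)

```text
time_s: 2.35
tcp_pos: [0.5045, -0.3093, 0.2134]
eef_rot: [-2.913, -1.177, 0.0]
contact_force: [-0.0, -0.4, 0.8]
opening: 1.001
grip_force: 0.0
```

Run:
```python
from h import *;from workcell import r
s=r.sense();d=r.read_camera("wrist");cv2.imwrite("pics/w1.png",d["color"])
print(s["tcp_pos"],R.from_rotvec(s["eef_rot"]).as_matrix()[:,0],s["joints"])
```

```text
[ 0.50451144 -0.30927606  0.21337599] [ 7.19256269e-01  6.94744849e-01 -1.22360075e-04] [-6.45673932e-01  1.80719745e-01  1.26640419e+00 -9.98282019e-05
  1.69462546e+00  1.57044976e-01]
```

View pics/w1.png

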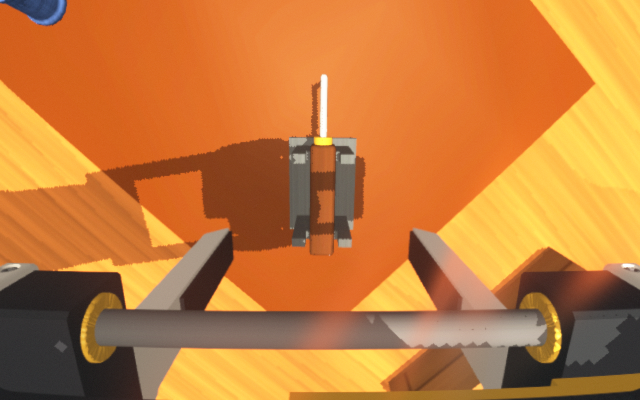

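Run:
```python
from h import *;from workcell import r
np.set_printoptions(precision=4,suppress=True)
s=r.sense();d=r.read_camera("wrist")
w=px2w(d,[(324,77)],.071,s);print(w)
w2=px2w(d,[(322.5,141),(321.5,254)],.082,s);print(w2)  # handle top face ends
W=np.r_[w,w2];print(pose2([[.105,0],[.052,0],[-.05,0]],W))
M=R.from_rotvec(s["eef_rot"]).as_matrix();print((W-s["tcp_pos"])@M)
print([(round(x["score"],2),x["bbox"]) for x in r.find_in("wrist","pick")],[(round(x["score"],2),x["bbox"]) for x in r.find_in("wrist","stand")])
```

```text
[[ 0.5764 -0.2462  0.071 ]]
[[ 0.5378 -0.2814  0.082 ]
 [ 0.464  -0.3511  0.082 ]]
(array([ 0.5   , -0.3173]), np.float64(0.7514941356668928), array([0.0007, 0.0004, 0.0006]))
[[ 0.0957  0.0041  0.1424]
 [ 0.0435  0.0029  0.1314]
 [-0.058   0.0022  0.1314]]
[(0.84, [310.6, 78.9, 336.2, 251.8])] [(0.86, [288.3, 137.0, 354.4, 246.7])]
```

>>> play_rows(
  targets=[
    [0.015, 0.005, 0.05, 0, 0, 0.021, -1],
    [0, 0, 0.077, 0, 0, 0, -1],
    [0, 0, 0.077, 0, 0, 0, -1],
    [0, 0, 0.072, 0, 0, 0, -1],
    [0, 0, 0.031, 0, 0, 0, -1],
  ],
)

```text
time_s: 2.97
tcp_pos: [0.5084, -0.3041, 0.0539]
eef_rot: [-2.918, -1.144, 0.008]
contact_force: [-0.4, 0.5, -0.7]
opening: 1.0
grip_force: 0.0
```

>>> play_rows(
  targets=[
    [0, 0, 0, 0, 0, 0, -1],
    [0, 0, 0, 0, 0, 0, 1],
    [0, 0, 0, 0, 0, 0, 1],
    [0, 0, 0, 0, 0, 0, 1],
    [0, 0, 0, 0, 0, 0, 1],
  ],
)

```text
time_s: 3.38
tcp_pos: [0.5128, -0.3071, 0.0627]
eef_rot: [2.92, 1.148, 0.004]
contact_force: [-0.2, -0.2, -0.2]
opening: 0.752
grip_force: 0.0
```

>>> play_rows(
  targets=[
    [0, 0, 0, 0, 0, 0, 1],
    [0, 0, 0, 0, 0, 0, 1],
    [0, 0, 0, 0, 0, 0, 1],
    [0, 0, 0, 0, 0, 0, 1],
    [0, 0, 0, 0, 0, 0, 1],
  ],
)

```text
time_s: 3.8
tcp_pos: [0.5115, -0.3061, 0.06]
eef_rot: [2.924, 1.149, 0.0]
contact_force: [-0.6, 0.4, 0.1]
opening: 0.398
grip_force: 0.0
```

>>> play_rows(
  targets=[
    [0, 0, 0, 0, 0, 0, 1],
    [0, 0, 0, 0, 0, 0, 1],
    [0, 0, 0, 0, 0, 0, 1],
    [0, 0, 0, 0, 0, 0, 1],
    [0, 0, 0, 0, 0, 0, 1],
  ],
)

```text
time_s: 4.22
tcp_pos: [0.5114, -0.306, 0.0599]
eef_rot: [-2.923, -1.149, 0.0]
contact_force: [-0.5, 1.8, -0.1]
opening: 0.232
grip_force: 30.0
```

>>> play_rows(
  targets=[
    [0, 0, 0, 0, 0, 0, 1],
    [0, 0, 0, 0, 0, 0, 1],
  ],
)

```text
time_s: 4.38
tcp_pos: [0.5113, -0.306, 0.0599]
eef_rot: [-2.923, -1.15, 0.0]
contact_force: [-0.1, 0.1, 0.0]
opening: 0.231
grip_force: 30.0
```

>>> play_rows(
  targets=[
    [0, 0, -0.03, 0, 0, 0, 1],
    [0, 0, -0.06, 0, 0, 0, 1],
    [0, 0, -0.06, 0, 0, 0, 1],
    [0, 0, -0.05, 0, 0, -0.071, 1],
    [0, 0, 0, 0, 0, -0.12, 1],
  ],
)

```text
time_s: 4.8
tcp_pos: [0.5142, -0.3081, 0.1671]
eef_rot: [2.817, 1.365, 0.009]
contact_force: [0.1, -0.1, 0.0]
opening: 0.228
grip_force: 30.0
```

>>> play_rows(
  targets=[
    [0, 0, 0, 0, 0, -0.12, 1],
    [0, 0, 0, 0, 0, -0.12, 1],
    [0, 0, 0, 0, 0, -0.12, 1],
    [0, 0, 0, 0, 0, -0.12, 1],
    [0.045, -0.015, 0, 0, 0, 0, 1],
  ],
)

```text
time_s: 5.22
tcp_pos: [0.5105, -0.2854, 0.1592]
eef_rot: [2.523, 1.87, -0.003]
contact_force: [-0.3, 0.6, -0.6]
opening: 0.228
grip_force: 30.0
```

>>> play_rows(
  targets=[
    [0.075, -0.024, 0, 0, 0, 0, 1],
    [0.075, -0.024, 0, 0, 0, 0, 1],
    [0.075, -0.024, 0, 0, 0, 0, 1],
    [0.075, -0.024, 0, 0, 0, 0, 1],
    [0.075, -0.024, 0, 0, 0, 0, 1],
  ],
)

```text
time_s: 5.63
tcp_pos: [0.5074, -0.0839, 0.1597]
eef_rot: [2.524, 1.871, 0.0]
contact_force: [0.3, -0.1, -0.7]
opening: 0.233
grip_force: 30.0
```

>>> play_rows(
  targets=[
    [0.075, -0.024, 0, 0, 0, 0, 1],
    [0.067, -0.022, 0, 0, 0, 0, 1],
    [0, 0, 0, 0, 0, 0, 1],
    [0, 0, 0, 0, 0, 0, 1],
    [0, 0, 0, 0, 0, 0, 1],
  ],
)

```text
time_s: 6.05
tcp_pos: [0.5065, -0.0113, 0.1598]
eef_rot: [2.522, 1.871, -0.001]
contact_force: [0.1, -1.1, -2.0]
opening: 0.231
grip_force: 30.0
```

Run:
```python
from h import *;from workcell import r
s=r.sense();d=r.read_camera("wrist");cv2.imwrite("pics/w2.png",d["color"])
print(s["tcp_pos"],R.from_rotvec(s["eef_rot"]).as_matrix()[:,0],s["joints"])
```

```text
[ 0.50647463 -0.01132953  0.15983711] [ 2.89918968e-01  9.57050732e-01 -9.42188675e-04] [-1.33655858e-01  7.33177547e-03  1.56029626e+00 -9.82256221e-04
  1.57379289e+00  1.60483264e-01]
```

View pics/w2.png

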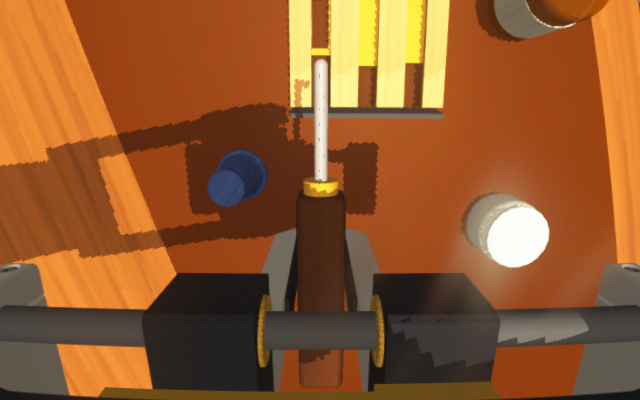

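Run:
```python
from h import *;from workcell import r
np.set_printoptions(precision=4,suppress=True)
s=r.sense();d=r.read_camera("wrist")
M=R.from_rotvec(s["eef_rot"]).as_matrix();tl=lambda W:(W-s["tcp_pos"])@M
c=px2w(d,[(289.5,108),(444,108)],.026,s);print("corners",c,tl(c),np.linalg.norm(c[0]-c[1]))
n=c[0]-c[1];yaw=np.arctan2(n[1],n[0])-np.pi/2
print("yaw",yaw,"origin",c.mean(0)[:2]+.065*np.array([np.cos(yaw),np.sin(yaw)]))
print("slit edges z26 tool",tl(px2w(d,[(312,80),(331,80)],.026,s)))
print("loop bar front/back top",tl(px2w(d,[(320,55),(320,48)],.014,s)))
print("hook",tl(px2w(d,[(320.5,61)],s["tcp_pos"][2]+.011,s)))
g=px2w(d,[(366,113)],.030,s);print("gate",tl(g))
```

```text
corners [[0.5033 0.062  0.026 ]
 [0.6263 0.0252 0.026 ]] [[ 0.0699 -0.0246  0.1338]
 [ 0.0705  0.1038  0.1338]] 0.1284030833207073
yaw 1.2798375490960483 origin [0.5834 0.1058]
slit edges z26 tool [[ 0.0921 -0.0059  0.1338]
 [ 0.0922  0.0095  0.1338]]
loop bar front/back top [[0.1132 0.0005 0.1457]
 [0.1187 0.0005 0.1457]]
hook [[ 0.0896  0.0009 -0.0111]]
gate [[0.066  0.0382 0.1298]]
```

>>> play_rows(
  targets=[
    [0, 0.002, 0.05, 0, 0, 0, 1],
    [0, 0, 0.06, 0, 0, 0, 1],
    [0, 0, 0.05, 0, 0, 0, 1],
    [0, 0, 0.03, 0, 0, 0, 1],
    [0, 0, 0.01, 0, 0, 0, 1],
  ],
)

```text
time_s: 6.57
tcp_pos: [0.505, -0.0126, 0.0563]
eef_rot: [-2.522, -1.865, 0.008]
contact_force: [0.3, -0.8, -2.1]
opening: 0.229
grip_force: 30.0
```

>>> play_rows(
  targets=[
    [0, 0, 0, 0, 0, 0, 1],
    [0, 0, 0, 0, 0, 0, 1],
    [0, 0, 0, 0, 0, 0, 1],
  ],
)

```text
time_s: 6.82
tcp_pos: [0.5087, -0.0119, 0.0617]
eef_rot: [2.522, 1.869, 0.003]
contact_force: [0.4, 0.3, -0.5]
opening: 0.232
grip_force: 30.0
```

Run:
```python
from h import *;from workcell import r
s=r.sense();d=r.read_camera("wrist");cv2.imwrite("pics/w3.png",cv2.resize(d["color"][0:250,200:480],(672,600)))
print(s["tcp_pos"],s["contact_force"],s["moment"])
```

```text
[ 0.50874948 -0.01193875  0.0616764 ] [ 0.40339952  0.25585015 -0.49765576] [-0.03325913 -0.10620095  0.04364635]
```

View pics/w3.png

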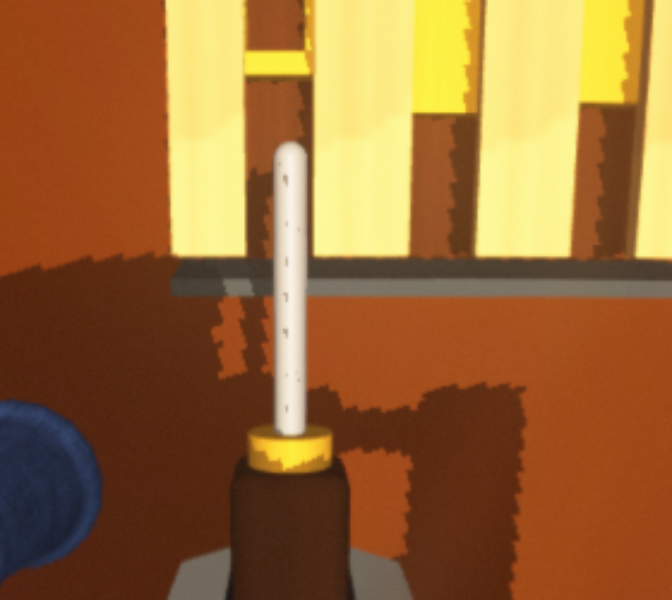

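>>> play_rows(
  targets=[
    [-0.01, -0.004, 0, 0, 0, 0, 1],
    [-0.012, 0, 0, 0, 0, 0, 1],
    [-0.012, 0, 0, 0, 0, 0, 1],
    [-0.007, 0, 0, 0, 0, 0, 1],
    [0, 0, 0, 0, 0, 0, 1],
  ],
)

```text
time_s: 7.28
tcp_pos: [0.4995, -0.0308, 0.0603]
eef_rot: [2.524, 1.87, 0.001]
contact_force: [0.3, 1.3, -0.4]
opening: 0.232
grip_force: 30.0
```

>>> play_rows(
  targets=[
    [-0.006, 0, -0.001, 0, 0, 0, 1],
    [-0.006, 0, 0, 0, 0, 0, 1],
    [-0.006, 0, 0.001, 0, 0, 0, 1],
    [-0.006, 0, 0.002, 0, 0, 0, 1],
    [-0.006, 0, 0.003, 0, 0, 0, 1],
  ],
)

```text
time_s: 7.7
tcp_pos: [0.4953, -0.0449, 0.0576]
eef_rot: [2.523, 1.871, 0.0]
contact_force: [0.5, 1.3, 0.2]
opening: 0.234
grip_force: 30.0
```

>>> play_rows(
  targets=[
    [-0.005, 0, 0.004, 0, 0, 0, 1],
    [-0.007, 0, 0.006, 0, 0, 0, 1],
    [-0.003, 0, 0.006, 0, 0, 0, 1],
    [-0.003, 0, 0.006, 0, 0, 0, 1],
    [0, 0, 0, 0, 0, 0, 1],
  ],
)

```text
time_s: 8.12
tcp_pos: [0.4923, -0.0539, 0.0461]
eef_rot: [2.523, 1.871, -0.002]
contact_force: [-1.3, 0.3, 0.8]
opening: 0.229
grip_force: 30.0
```

Run:
```python
from h import *;from workcell import r
s=r.sense();d=r.read_camera("wrist");cv2.imwrite("pics/w4.png",cv2.resize(d["color"][0:250,200:480],(672,600)))
print(s["tcp_pos"],s["contact_force"],s["moment"])
```

```text
[ 0.49234699 -0.05393284  0.04606917] [-1.27861852  0.27739763  0.76988226] [ 0.06730606 -0.05379354 -0.0358813 ]
```

View pics/w4.png

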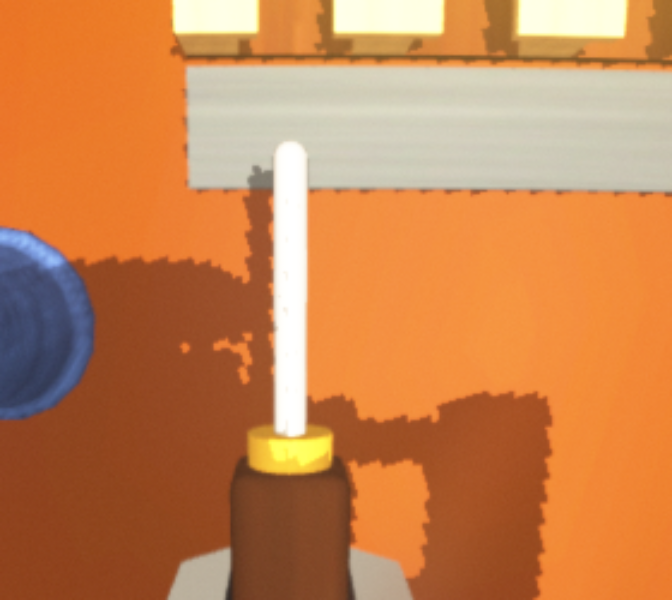

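>>> play_rows(
  targets=[
    [0, 0, 0.002, 0, 0, 0, 1],
    [0, 0, 0.002, 0, 0, 0, 1],
    [0, 0, 0.002, 0, 0, 0, 1],
    [0, 0, 0, 0, 0, 0, 1],
    [0, 0, 0, 0, 0, 0, 1],
  ],
)

```text
time_s: 8.58
tcp_pos: [0.493, -0.0539, 0.0441]
eef_rot: [2.522, 1.87, 0.0]
contact_force: [-2.5, -2.9, 4.6]
opening: 0.231
grip_force: 30.0
```

>>> play_rows(
  targets=[
    [0, 0, -0.02, 0, 0, 0, 1],
    [0, 0, -0.03, 0, 0, 0, 1],
    [0, 0, -0.03, 0, 0, 0, 1],
    [0.03, 0, 0, 0, 0, 0, 1],
    [0.05, 0, 0, 0, 0, 0, 1],
  ],
)

```text
time_s: 9.0
tcp_pos: [0.5045, -0.0153, 0.0844]
eef_rot: [2.526, 1.868, 0.002]
contact_force: [0.4, 0.6, -1.8]
opening: 0.232
grip_force: 30.0
```

>>> play_rows(
  targets=[
    [0.05, 0, 0, 0, 0, 0, 1],
    [0.04, 0, 0, 0, 0, 0, 1],
    [0, 0, 0, 0, 0, 0, 1],
    [0, 0, 0, 0, 0, 0, 1],
    [0, 0, 0, 0, 0, 0, 1],
  ],
)

```text
time_s: 9.42
tcp_pos: [0.5166, 0.0281, 0.083]
eef_rot: [-2.522, -1.872, 0.002]
contact_force: [0.1, 1.1, -2.3]
opening: 0.234
grip_force: 30.0
```

Run:
```python
from h import *;from workcell import r
np.set_printoptions(precision=4,suppress=True)
s=r.sense();d=r.read_camera("wrist");cv2.imwrite("pics/w5.png",cv2.resize(d["color"][0:250,200:480],(672,600)))
M=R.from_rotvec(s["eef_rot"]).as_matrix()
print(s["tcp_pos"],M[:,0],s["contact_force"])
t=lambda p,z:(px2w(d,[p],z,s)-s["tcp_pos"])@M
Z=s["tcp_pos"]
for x in (.08,.085,.09,.095): print(x,w2px(d,[Z+M@[x,0.001,-.011+.003],Z+M@[x,.001,.039]],s))
for r_ in (0,40,60,80,100,120): print(r_,t((320,r_),.014),t((320,r_),.026))
```

```text
[0.5166 0.0281 0.083 ] [ 0.2898  0.9571 -0.0004] [ 0.1216  1.0756 -2.2702]
0.08 [[320.6686  84.8513]
 [320.6071  89.9158]]
0.085 [[320.6744  72.947 ]
 [320.6113  80.7266]]
0.09 [[320.6803  60.9089]
 [320.6155  71.4553]]
0.095 [[320.6862  48.7408]
 [320.6197  62.1036]]
0 [[0.1353 0.0006 0.0689]] [[0.1321 0.0006 0.0569]]
40 [[0.1118 0.0006 0.0689]] [[0.1097 0.0006 0.0569]]
60 [[0.0998 0.0006 0.0689]] [[0.0983 0.0006 0.0569]]
80 [[0.0875 0.0006 0.0689]] [[0.0867 0.0006 0.0569]]
100 [[0.075  0.0006 0.0689]] [[0.0748 0.0006 0.0569]]
120 [[0.0623 0.0006 0.0689]] [[0.0627 0.0006 0.0569]]
```

View pics/w5.png

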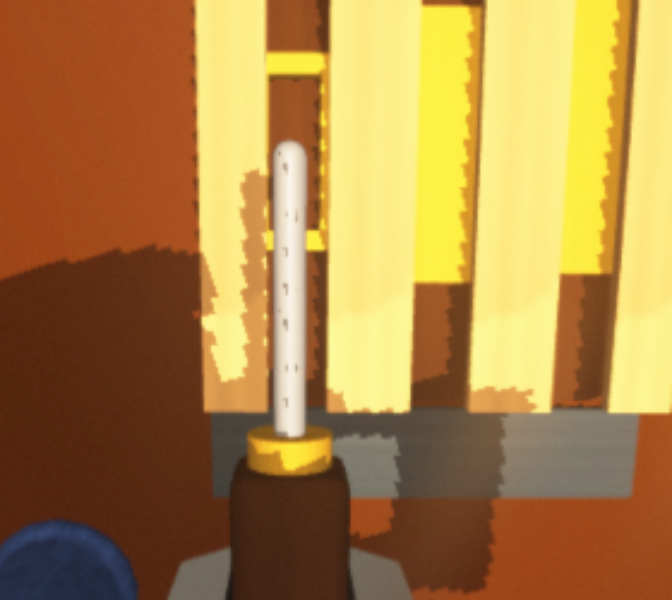

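>>> play_rows(
  targets=[
    [0, 0.004, 0, 0, 0, 0, 1],
    [0, 0, 0.03, 0, 0, 0, 1],
    [0, 0, 0.03, 0, 0, 0, 1],
    [0, 0, 0.012, 0, 0, 0, 1],
    [0, 0, 0, 0, 0, 0, 1],
  ],
)

```text
time_s: 9.88
tcp_pos: [0.5181, 0.027, 0.0459]
eef_rot: [-2.523, -1.869, 0.003]
contact_force: [0.4, 0.0, -1.4]
opening: 0.231
grip_force: 30.0
```

>>> play_rows(
  targets=[
    [0, 0, 0, 0, 0, 0, 1],
    [0, 0, 0, 0, 0, 0, 1],
    [0, 0, 0, 0, 0, 0, 1],
  ],
)

```text
time_s: 10.13
tcp_pos: [0.5198, 0.0273, 0.0484]
eef_rot: [2.523, 1.871, 0.002]
contact_force: [-0.6, 0.4, -1.3]
opening: 0.234
grip_force: 30.0
```

>>> play_rows(
  targets=[
    [-0.008, 0, 0.003, 0, 0, 0, 1],
    [-0.016, 0, 0, 0, 0, 0, 1],
    [-0.016, 0, 0, 0, 0, 0, 1],
    [-0.016, 0, 0, 0, 0, 0, 1],
    [-0.016, 0, 0, 0, 0, 0, 1],
  ],
)

```text
time_s: 10.55
tcp_pos: [0.5085, -0.0079, 0.0461]
eef_rot: [2.523, 1.871, 0.0]
contact_force: [-0.4, 0.7, -1.2]
opening: 0.232
grip_force: 30.0
```

>>> play_rows(
  targets=[
    [-0.016, 0, 0, 0, 0, 0, 1],
    [-0.016, 0, 0, 0, 0, 0, 1],
    [-0.016, 0, 0, 0, 0, 0, 1],
    [-0.016, 0, 0, 0, 0, 0, 1],
    [0, 0, 0, 0, 0, 0, 1],
  ],
)

```text
time_s: 10.97
tcp_pos: [0.4989, -0.0392, 0.0459]
eef_rot: [2.524, 1.869, -0.002]
contact_force: [0.3, -0.6, -1.2]
opening: 0.233
grip_force: 30.0
```

Run:
```python
from h import *;from workcell import r
s=r.sense();d=r.read_camera("wrist");cv2.imwrite("pics/w6.png",cv2.resize(d["color"][0:250,200:480],(672,600)))
print(s["tcp_pos"],s["contact_force"])
```

```text
[ 0.49890906 -0.03916581  0.04588726] [ 0.2723107  -0.61655406 -1.18508936]
```

View pics/w6.png

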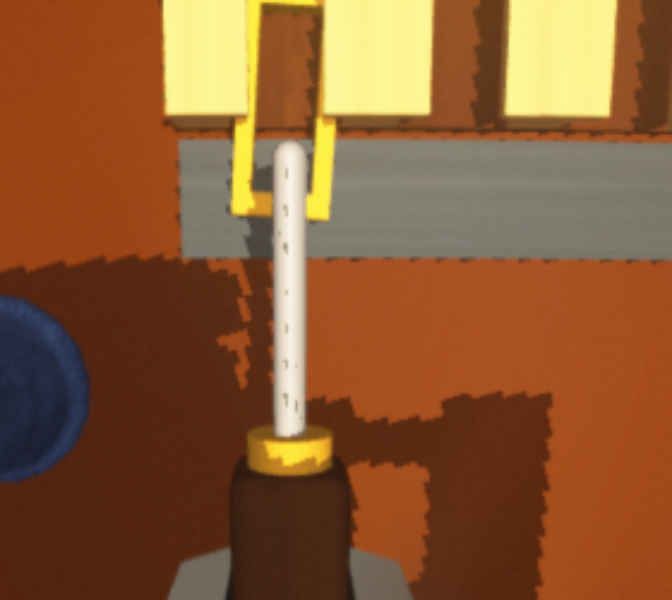

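>>> play_rows(
  targets=[
    [-0.014, 0, 0, 0, 0, 0, 1],
    [-0.014, 0, 0, 0, 0, 0, 1],
    [-0.014, 0, 0, 0, 0, 0, 1],
    [-0.014, 0, 0, 0, 0, 0, 1],
    [-0.005, 0, 0, 0, 0, 0, 1],
  ],
)

```text
time_s: 11.43
tcp_pos: [0.4902, -0.0678, 0.0459]
eef_rot: [2.524, 1.87, -0.001]
contact_force: [-0.6, -0.1, -1.0]
opening: 0.23
grip_force: 30.0
```

>>> play_rows(
  targets=[
    [-0.01, 0, 0.003, 0, 0, 0, 1],
    [-0.01, 0, 0.003, 0, 0, 0, 1],
    [-0.012, 0, 0.003, 0, 0, 0, 1],
    [-0.014, 0, 0, 0, 0, 0, 1],
    [-0.014, 0, 0, 0, 0, 0, 1],
  ],
)

```text
time_s: 11.85
tcp_pos: [0.4815, -0.096, 0.0413]
eef_rot: [-2.523, -1.872, 0.001]
contact_force: [0.3, 0.3, -1.6]
opening: 0.231
grip_force: 30.0
```

>>> play_rows(
  targets=[
    [-0.014, 0, 0, 0, 0, 0, 1],
    [-0.014, 0, 0, 0, 0, 0, 1],
    [-0.014, 0, 0, 0, 0, 0, 1],
    [0, 0, 0, 0, 0, 0, 1],
    [0, 0, 0, 0, 0, 0, 1],
  ],
)

```text
time_s: 12.27
tcp_pos: [0.4757, -0.116, 0.0415]
eef_rot: [2.524, 1.87, 0.0]
contact_force: [0.4, -0.4, -2.3]
opening: 0.229
grip_force: 30.0
```

Run:
```python
from h import *;from workcell import r
s=r.sense();d=r.read_camera("wrist");cv2.imwrite("pics/w7.png",cv2.resize(d["color"][0:250,200:480],(672,600)))
print(s["tcp_pos"],s["contact_force"])
```

```text
[ 0.47569953 -0.11599347  0.04154042] [ 0.38402609 -0.44801325 -2.26474594]
```

View pics/w7.png

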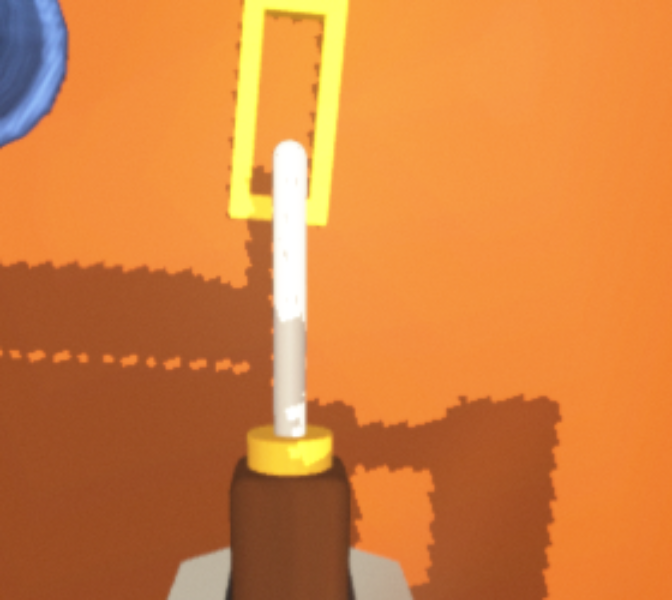

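>>> play_rows(
  targets=[
    [0.01, 0, 0, 0, 0, 0, 1],
    [0, 0, -0.017, 0, 0, 0, 1],
    [0, 0, -0.06, 0, 0, 0, 1],
    [0, 0, -0.08, 0, 0, 0, 1],
    [0, 0, -0.08, 0, 0, 0, 1],
  ],
)

```text
time_s: 12.73
tcp_pos: [0.4763, -0.1098, 0.1608]
eef_rot: [-2.521, -1.871, 0.002]
contact_force: [0.3, -0.0, -1.7]
opening: 0.23
grip_force: 30.0
```

>>> play_rows(
  targets=[
    [-0.059, 0.03, 0, 0, 0, 0, 1],
    [-0.059, 0.03, 0, 0, 0, 0, 1],
    [-0.059, 0.03, 0, 0, 0, 0, 1],
    [-0.059, 0.03, 0, 0, 0, 0, 1],
    [-0.059, 0.03, 0, 0, 0, 0, 1],
  ],
)

```text
time_s: 13.15
tcp_pos: [0.5067, -0.2746, 0.1609]
eef_rot: [2.521, 1.872, 0.001]
contact_force: [0.9, -0.7, -0.8]
opening: 0.231
grip_force: 30.0
```

>>> play_rows(
  targets=[
    [-0.058, 0.028, 0, 0, 0, 0.071, 1],
    [0, 0, 0, 0, 0, 0.12, 1],
    [0, 0, 0, 0, 0, 0.12, 1],
    [0, 0, 0, 0, 0, 0.12, 1],
    [0, 0, 0, 0, 0, 0.12, 1],
  ],
)

```text
time_s: 13.57
tcp_pos: [0.5114, -0.3054, 0.1604]
eef_rot: [2.869, 1.28, 0.0]
contact_force: [0.2, 1.4, -0.5]
opening: 0.232
grip_force: 30.0
```

>>> play_rows(
  targets=[
    [0, 0, 0, 0, 0, 0.12, 1],
    [0, 0, 0, 0, 0, 0, 1],
    [0, 0, 0, 0, 0, 0, 1],
    [0, 0, 0, 0, 0, 0, 1],
  ],
)

```text
time_s: 13.9
tcp_pos: [0.5113, -0.3052, 0.1603]
eef_rot: [2.922, 1.153, 0.0]
contact_force: [0.0, 0.6, -0.8]
opening: 0.231
grip_force: 30.0
```

Run:
```python
from h import *;from workcell import r
np.set_printoptions(precision=4,suppress=True)
s=r.sense()
M=R.from_rotvec(s["eef_rot"]).as_matrix();g=np.array([.5113,-.306,.0599])
print(s["tcp_pos"],M,(g-s["tcp_pos"])@M/.5,np.arctan2(M[1,0],M[0,0]),R.from_rotvec([-2.923,-1.15,0]).as_matrix()[:,0])
d=r.read_camera("top");cv2.imwrite("pics/t8.png",cv2.resize(d["color"][90:290,180:500],(800,500),interpolation=cv2.INTER_CUBIC))
```

```text
[ 0.5113 -0.3052  0.1603] [[ 0.7305  0.683   0.0002]
 [ 0.683  -0.7305 -0.0002]
 [ 0.      0.0003 -1.    ]] [-0.0012  0.0011  0.2008] 0.7518082838693407 [0.7319 0.6814 0.0002]
```

View pics/t8.png

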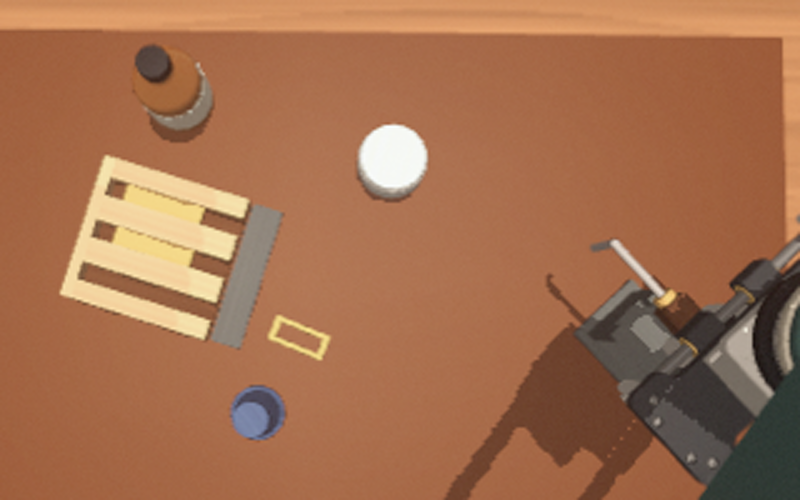

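>>> play_rows(
  targets=[
    [-0.001, 0.001, 0.05, 0, 0, 0, 1],
    [0, 0, 0.06, 0, 0, 0, 1],
    [0, 0, 0.045, 0, 0, 0, 1],
    [0, 0, 0.02, 0, 0, 0, 1],
    [0, 0, 0.012, 0, 0, 0, 1],
  ],
)

```text
time_s: 14.37
tcp_pos: [0.5101, -0.3054, 0.0644]
eef_rot: [-2.92, -1.15, 0.003]
contact_force: [0.4, -0.6, -1.6]
opening: 0.231
grip_force: 30.0
```

>>> play_rows(
  targets=[
    [0, 0, 0.006, 0, 0, 0, 1],
    [0, 0, 0.005, 0, 0, 0, 1],
    [0, 0, 0.002, 0, 0, 0, 1],
    [0, 0, 0, 0, 0, 0, 1],
    [0, 0, 0, 0, 0, 0, 1],
  ],
)

```text
time_s: 14.78
tcp_pos: [0.5118, -0.3067, 0.0613]
eef_rot: [2.922, 1.149, 0.002]
contact_force: [-0.3, -1.2, -1.8]
opening: 0.232
grip_force: 30.0
```

>>> play_rows(
  targets=[
    [0, 0, 0.002, 0, 0, 0, 1],
    [0, 0, 0, 0, 0, 0, 1],
    [0, 0, 0, 0, 0, 0, -0.3],
    [0, 0, 0, 0, 0, 0, -0.3],
    [0, 0, 0, 0, 0, 0, -0.3],
  ],
)

```text
time_s: 15.2
tcp_pos: [0.5111, -0.3062, 0.0588]
eef_rot: [2.924, 1.15, -0.0]
contact_force: [0.2, 0.3, -0.4]
opening: 0.406
grip_force: 0.0
```

>>> play_rows(
  targets=[
    [0, 0, 0, 0, 0, 0, -0.3],
    [0, 0, 0, 0, 0, 0, -0.3],
    [0, 0, 0, 0, 0, 0, -0.3],
    [0, 0, 0, 0, 0, 0, -0.3],
    [0, 0, 0, 0, 0, 0, -0.3],
  ],
)

```text
time_s: 15.62
tcp_pos: [0.5111, -0.3062, 0.0589]
eef_rot: [-2.924, -1.15, 0.0]
contact_force: [-0.7, 0.1, 0.5]
opening: 0.649
grip_force: 0.0
```

>>> play_rows(
  targets=[
    [0, 0, -0.02, 0, 0, 0, -0.3],
    [0, 0, -0.06, 0, 0, 0, -0.3],
    [0, 0, -0.08, 0, 0, 0, -0.3],
    [0, 0, -0.08, 0, 0, 0, -0.3],
    [0, 0, -0.08, 0, 0, 0, -0.3],
  ],
)

```text
time_s: 16.03
tcp_pos: [0.5108, -0.3059, 0.2214]
eef_rot: [2.923, 1.15, 0.0]
contact_force: [1.1, -0.5, 0.0]
opening: 0.649
grip_force: 0.0
```

>>> play_rows(
  targets=[
    [0, 0, 0, 0, 0, 0, -0.3],
    [0, 0, 0, 0, 0, 0, -0.3],
    [0, 0, 0, 0, 0, 0, -0.3],
    [0, 0, 0, 0, 0, 0, -0.3],
    [0, 0, 0, 0, 0, 0, -0.3],
  ],
)

```text
time_s: 16.45
tcp_pos: [0.5103, -0.3056, 0.2165]
eef_rot: [-2.92, -1.148, 0.004]
contact_force: [-0.5, -0.5, -0.4]
opening: 0.647
grip_force: 0.0
```

Run:
```python
from h import *;from workcell import r
np.set_printoptions(precision=4,suppress=True)
s=r.sense();d=r.read_camera("wrist");cv2.imwrite("pics/w9.png",d["color"])
print(s["tcp_pos"],s["opening"],s["contact_force"])
P=lambda x,z:np.array([.5+x*.731,-.3173+x*.682,z])
print(w2px(d,[P(.105,.071),P(.052,.082),P(-.05,.082)],s),[x["bbox"] for x in r.find_in("wrist","pick")])
```

```text
[ 0.5103 -0.3056  0.2165] 0.6466189819332763 [-0.5127 -0.5496 -0.3749]
[[321.5489  84.8436]
 [321.5661 148.8521]
 [321.6034 260.1563]] [[314.3, 86.1, 335.4, 259.4]]
```

View pics/w9.png

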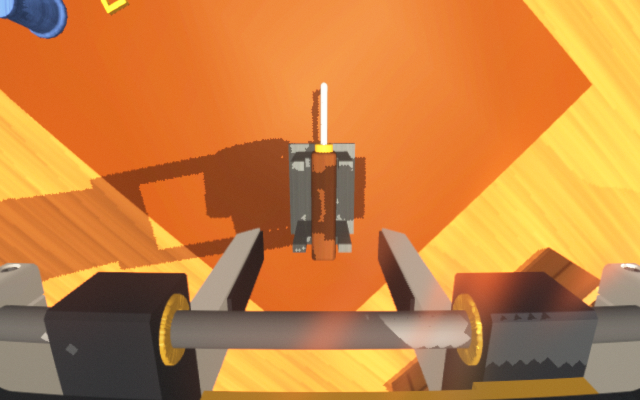

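The pick is back in its stand: the handle runs from (323,148) to (322,259) and the hook is at (323,85), matching the start pose. I'm handing in.

```bash
python3 -c "
from workcell import r
print(r.finish_job())"
```

```text
the job is handed in; nothing more can be done
None
```

The job is handed in, though no verdict came back: the last pictures show the gate down, the loop flat on the bench in front of it, the tabs and bystanders apparently undisturbed, and the pick back in its stand with the gripper clear.

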